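Sort roofing samples back into their trays

TASK

Clear up after the customer: put both arched roof tiles in the yellow tray, both metal panels in the red tray and the wooden shake sample in the blue tray. Set each one down without dropping it, so that it ends up right way up and flat on the floor of its tray, none on top of another or on a rim. Leave the orange tape measure where it is.

Things in the scene. Friction and masses are not known exactly. Their poses are not given: they have to be found in the camera images.
- tile_red: Roof tile, terracotta red: an arched roof tile sample, open at both ends, 70 long x 48 wide x 31 mm high, its two long sides upright for the lower 14 mm (grip across the 48 mm, low down); 0.08 to 0.15 kg. Loose. Origin: centre of its underside; x along its 70 mm length, y across its 48 mm width, z up. Lies flat, right way up, at the start.
- tile_cream: Roof tile, cream: an arched roof tile sample, open at both ends, 70 long x 48 wide x 31 mm high, its two long sides upright for the lower 14 mm (grip across the 48 mm, low down); 0.08 to 0.15 kg. Loose. Origin: centre of its underside; x along its 70 mm length, y across its 48 mm width, z up. Lies flat, right way up, at the start.
- panel_black: Metal roof panel sample, black: a flat 5 mm sheet with an upright seam 26 mm high along each long edge (a U seen from the end), 70 long x 48 wide over the seams (grip across the 48 mm); 0.06 to 0.13 kg. Loose. Origin: centre of its underside; x along its 70 mm length, y across its 48 mm width, z up. Lies flat, right way up, at the start.
- panel_green: Metal roof panel sample, dark green: a flat 5 mm sheet with an upright seam 26 mm high along each long edge (a U seen from the end), 70 long x 48 wide over the seams (grip across the 48 mm); 0.06 to 0.13 kg. Loose. Origin: centre of its underside; x along its 70 mm length, y across its 48 mm width, z up. Lies flat, right way up, at the start.
- shake: Wooden shake sample: a plywood block faced with a chequer of small light and dark brown wooden shakes, 70 long x 48 wide x 24 mm high (grip across the 48 mm); 0.05 to 0.1 kg. Loose. Origin: centre of its underside; x along its 70 mm length, y across its 48 mm width, z up. Lies flat, right way up, at the start.
- tray_yellow_in (a point): Yellow tray, for the tiles. A shallow open tray, fixed to the table, 136 (its x) x 190 (its y) x 24 mm high, walls and floor 4 mm thick, inside 128 x 182 mm. This point: centre of the inner floor, 4 mm above the table; x along the short side, y along the long side, z up. Two samples fit end to end along y, about 45 mm either side of this point.
- tray_red_in (a point): Red tray, for the metal panels. A shallow open tray, fixed to the table, 136 (its x) x 190 (its y) x 24 mm high, walls and floor 4 mm thick, inside 128 x 182 mm. This point: centre of the inner floor, 4 mm above the table; x along the short side, y along the long side, z up. Two samples fit end to end along y, about 45 mm either side of this point.
- tray_blue_in (a point): Blue tray, for the wooden shake. A shallow open tray, fixed to the table, 136 (its x) x 190 (its y) x 24 mm high, walls and floor 4 mm thick, inside 128 x 182 mm. This point: centre of the inner floor, 4 mm above the table; x along the short side, y along the long side, z up. 
- tape: Tape measure, orange with a black disc on top, 56 x 50 x 32 mm high, loose, lying in the row with the samples; not part of the job, leave it where it is. Origin: centre of its underside.
Mind the look-alikes: they are no part of the job. What is shaped like the tile_red but purple is not meant.

How it is judged (in metres and radians):
At the end, for the whole second after the job is handed in: Tiles in the yellow tray, panels in the red, shake in the blue: each origin within 62 mm (tray x) and 90 mm (tray y) of the tray centre, underside within 6 mm of the tray floor, right way up, tilted under 0.12 rad, released and at rest (under 0.02 m/s, 0.2 rad/s) (x of tile_red in the frame of tray_yellow_in between -0.062 and 0.062 m and y of tile_red in the frame of tray_yellow_in between -0.09 and 0.09 m and z of tile_red in the frame of tray_yellow_in between -0.006 and 0.006 m and angle between each of tile_red, tile_cream, panel_black, panel_green, shake's own z axis and vertical below 0.12 rad and linear speed of each of tile_red, tile_cream, panel_black, panel_green, shake below 0.02 m/s and angular speed of each of tile_red, tile_cream, panel_black, panel_green, shake below 0.2 rad/s and x of tile_cream in the frame of tray_yellow_in between -0.062 and 0.062 m and y of tile_cream in the frame of tray_yellow_in between -0.09 and 0.09 m and z of tile_cream in the frame of tray_yellow_in between -0.006 and 0.006 m and x of panel_black in the frame of tray_red_in between -0.062 and 0.062 m and y of panel_black in the frame of tray_red_in between -0.09 and 0.09 m and z of panel_black in the frame of tray_red_in between -0.006 and 0.006 m and x of panel_green in the frame of tray_red_in between -0.062 and 0.062 m and y of panel_green in the frame of tray_red_in between -0.09 and 0.09 m and z of panel_green in the frame of tray_red_in between -0.006 and 0.006 m and x of shake in the frame of tray_blue_in between -0.062 and 0.062 m and y of shake in the frame of tray_blue_in between -0.09 and 0.09 m and z of shake in the frame of tray_blue_in between -0.006 and 0.006 m); the robot touches nothing.
It fails at once if a sample is dropped or thrown down: within 30 mm of the table it moves faster than 0.75 m/s (a fall of about 3 cm) ((linear speed of tile_red above 0.75 m/s and height (world z) of tile_red below 0.03 m) or (linear speed of tile_cream above 0.75 m/s and height (world z) of tile_cream below 0.03 m) or (linear speed of panel_black above 0.75 m/s and height (world z) of panel_black below 0.03 m) or (linear speed of panel_green above 0.75 m/s and height (world z) of panel_green below 0.03 m) or (linear speed of shake above 0.75 m/s and height (world z) of shake below 0.03 m)).
It fails at once if the tape measure is pushed or carried more than 30 mm (distance of tape from where it was at the start of the episode above 0.03 m).
It also fails if it takes over 115 s, if anything falls off the work surface, if the arm or the gripper's body presses on something with over 40 N, if the wrist force passes 120 N, or if a joint passes its speed limit or range.

ROBOT

A 7-joint arm with a two-finger parallel gripper is mounted at the origin on the work surface. World frame = base frame: x ahead of the robot, y to its left, z up, the work surface at z = 0. Lengths are in m, angles in degrees, forces in N, time in s.
With the tool pointing down it reaches from about 0.425 to 0.875 m from the base axis. Payload 4.7 kg.
Tool frame: the origin (TCP) lies on the mounting face of the last link; the fingertips stand 182 mm ahead of it and the grasp point (between the pads) lies 164 mm ahead of it; z points along the fingers, y is the line along which they close (so a half turn about z gives the same grasp; the last joint's range is limited). The gripper opens to 87 mm and grips with 3 to 60 N. Pads are 19 mm wide; open, the fingers measure 117 mm over their backs; the gripper's body (75 mm by 190 mm) begins 51 mm behind the grasp point.
Start: joints at [-66.629, 18.392, -4.016, 83.108, 1.295, 78.541, -3.26], TCP at [0.249, 0.6, 0.405] pointing down, gripper open.
Joint ranges: [-163.93, 163.93], [-17.29, 119.83], [-79.2, 71.16], [3.27, 140.29], [-89.18, 269.18], [5.43, 117.66], [-154.24, 154.24]. Speed limits (degrees/s): [147.25, 147.25, 180, 180, 180, 180, 180].

INTERFACE

Orientations are given as [roll, pitch, yaw] about the fixed x, y, z axes, in that order (R = Rz(yaw) Ry(pitch) Rx(roll)).
In Python, from cell import env gives the robot as it stands.
- The arm moves only by the tool servo_tool, never from a script. Its argument "plan" is a list of rows, each an object with "xyz": the shift along the tool's x, y, z in cm, a list of three; "twist": the turn, a rotation vector about the tool's x, y, z in degrees, a list of three; "jaw": the closure, from 0 (fully open) to 1 (shut). In form: [{"xyz": [x, y, z], "twist": [wx, wy, wz], "jaw": jaw}, ...]. A call has 1 to 10 rows; each row is the pose to reach, as a shift and turn from the pose commanded when the call began, along the tool's axes at that moment; what a row does not reach only later rows make up. A row lasts 1/12 s, in which the tool goes at most 41.7 mm and 7.16 degrees, less where a joint would pass 70% of its speed; a pose out of reach is approached as far as the arm can. A call with a gripper value outside its range is refused whole. The fingers move at their own pace and stop on an object; "newtons" is the grip in N (left out, the last holds). Time passes only in rows, so rows that repeat a pose let the fingers close. It gives the time, the measured TCP pose, the force, the opening and the grip force at its end, in the units of the state.
- env.get_obs(): the state, without advancing time (a new reading comes with each control period).
- env.read_camera(name): name is "scene" or "top"; returns a dict with "img" (420x560x3 uint8, red, green, blue), "camera_matrix" (3x3 intrinsics, pixels), "R" (3x3) and "t" (3): a world point X has camera coordinates R X + t. Camera axes: x right, y down, z forward; pixel columns grow to the right and rows downward; lengths in m; the calibration is good to about 2 mm. A picture is of the moment at which its call begins. There is no depth.
- env.sign_off(): hands the job in; it is judged then, once.
The state is a dict: "time_s": time; "qpos": joint angles; "joint_velocities": joint speeds; "effort": joint torques, N m; "tool_pos": TCP position; "tool_rot": TCP orientation; "force": force on the tool from outside, world axes, zero at the start; "wrist_torque": the same for the moment, N m; "grip_width": finger opening in m; "grasp_force": force on a finger pad.
Only numpy, scipy, OpenCV 4.12 (cv2) and the standard library are available. Lean on these libraries where they do the work, as an engineer would, in place of code of your own. Each camera call takes 0.05 s, during which the arm holds its last target. There are 200 camera calls.

## Working session

There is one attempt and no reset: what is moved stays moved. The work goes in short steps, Python scripts to look and compute and a tool call to move; the robot and the scene stay as the last step left them, time stands still between calls to the robot, and variables do not carry over. Pictures are saved under pics/ and viewed, at most 14 in all, crops included, and the job is handed in when it is done.

Besides the shell and the picture viewer there is one more tool, called after "Emit:" in YAML: its name, and indented under it one key for each argument. servo_tool: Moves the arm, as the interface text tells. Its arguments: {"type":"object","properties":{"plan":{"type":"array","items":{"type":"object","properties":{"xyz":{"type":"array","items":{"type":"number"}},"twist":{"type":"array","items":{"type":"number"}},"jaw":{"type":"number"}}}},"newtons":{"type":"number"}},"required":["plan"]}

```bash
mkdir -p pics; python3 - <<'E'
from cell import env
import cv2,json
for n in("scene","top"):
    c=env.read_camera(n); cv2.imwrite(f"pics/{n}0.png",c["img"][...,::-1]); print(n,c["camera_matrix"],c["R"],c["t"])
o=env.get_obs(); print(o)
E
```

```text
scene [[441.9523017    0.         283.55173354]
 [  0.         441.9523017  208.76493705]
 [  0.           0.           1.        ]] [[ 5.34446085e-01  8.45202480e-01  3.86820698e-04]
 [ 7.25177569e-01 -4.58315664e-01 -5.13871817e-01]
 [-4.34148449e-01  2.74917294e-01 -8.57866893e-01]] [-0.25246733 -0.3146758   1.44486052]
top [[394.97517557   0.         285.29970522]
 [  0.         394.97517557 211.01836169]
 [  0.           0.           1.        ]] [[-0.0165244  -0.99982841  0.00837275]
 [-0.98774545  0.01502379 -0.15534866]
 [ 0.15519622 -0.01083719 -0.98782422]] [-9.54908597e-04  4.45146136e-01  1.01944400e+00]
{'time_s': 0.1, 'qpos': array([-66.62962822,  18.43454464,  -4.01423954,  83.16835493,
         1.29516933,  78.54088716,  -3.26015994]), 'joint_velocities': array([-0.00382088, -0.12063173,  0.07263474, -0.16729913, -0.07399391,
       -0.06288956, -0.05970935]), 'effort': array([ 7.20686307e-05, -4.92572165e+01, -4.05485937e-01, -3.13400066e+01,
       -6.40702969e-02,  3.95632675e-02,  6.05472451e-05]), 'tool_pos': array([0.24937009, 0.60006131, 0.4037696 ]), 'tool_rot': array([-1.79901450e+02,  6.06458142e-03,  1.57437886e+02]), 'force': array([-0.63082466, -0.2641808 ,  0.42123066]), 'wrist_torque': array([-0.03256752,  0.0315756 ,  0.00396297]), 'grasp_force': 0.0, 'grip_width': 0.08722139661463572}
```

View pics/top0.png

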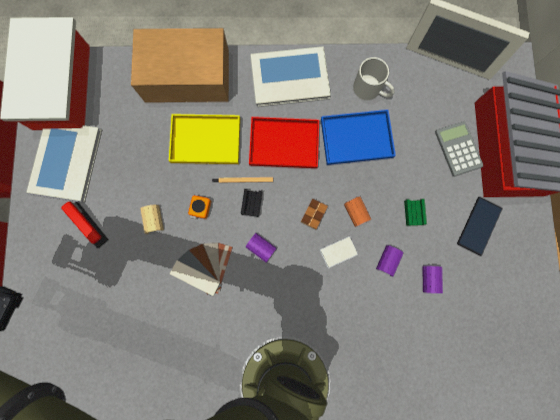

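View pics/scene0.png

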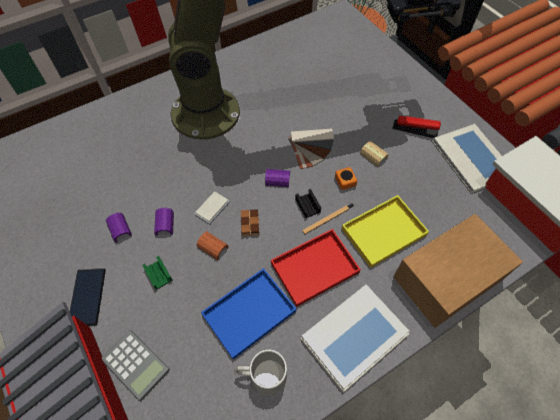

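Top picture, by pixel:
- **Trays:** yellow (205,139), red (284,143), blue (358,137).
- **Samples:** cream tile (151,219), black panel (252,203), shake (315,214), terracotta tile (358,211), green panel (416,212).
- **Leave alone:** tape measure (200,207).

There are four tile-shaped candidates for tile_red. The one at (358,211) is terracotta, so it fits. Those at (262,247), (390,260) and (432,279) are purple look-alikes.

Next I'll fit the poses against both cameras and check them in an enlarged crop.

```bash
cat > fit.py <<'E'
from cell import env
import cv2,numpy as np
from scipy.optimize import minimize
def cams(): return {n:env.read_camera(n) for n in("top","scene")}
def proj(c,P):
    q=(c["R"]@np.asarray(P,float).T).T+c["t"]; q=q@c["camera_matrix"].T; return q[:,:2]/q[:,2:]
def ray(c,px,z):
    d=c["R"].T@np.linalg.inv(c["camera_matrix"])@[px[0],px[1],1]; o=-c["R"].T@c["t"]; return o+d*(z-o[2])/d[2]
def box(l,w,h): return [(a*l/2,b*w/2,k) for a in(-1,1) for b in(-1,1) for k in(0,h)]
tile=[(a*.035,.024*np.cos(t),.014+.017*np.sin(t)) for a in(-1,1) for t in np.linspace(0,np.pi,9)]+[(a*.035,b*.024,0) for a in(-1,1) for b in(-1,1)]
# name: start pixel(top), points, HSV lo, hi
OBJ={"tile_red":((358,211),tile,(3,110,60),(15,255,255)),"tile_cream":((151,219),tile,(12,55,90),(30,255,255)),
"panel_black":((252,203),box(.07,.048,.026),(0,0,0),(180,255,48)),"panel_green":((416,212),box(.07,.048,.026),(50,110,20),(85,255,255)),
"shake":((315,214),box(.07,.048,.024),(3,75,20),(20,255,255)),
"yellow":((205,139),box(.136,.19,.024),(22,150,60),(35,255,255)),"red":((284,143),box(.136,.19,.024),(0,170,60),(180,255,255)),"blue":((358,137),box(.136,.19,.024),(95,150,60),(125,255,255))}
def pts(P,p):
    P=np.array(P); c,s=np.cos(p[2]),np.sin(p[2])
    return np.c_[c*P[:,0]-s*P[:,1]+p[0],s*P[:,0]+c*P[:,1]+p[1],P[:,2]]
def hull(c,P): return cv2.convexHull(proj(c,P).astype(np.float32))
def mask(c,px,lo,hi,r):
    m=cv2.inRange(cv2.cvtColor(c["img"],cv2.COLOR_RGB2HSV),lo,hi); w=np.zeros_like(m); cv2.circle(w,tuple(int(v) for v in px),r,255,-1)
    ys,xs=np.nonzero(cv2.morphologyEx(m&w,cv2.MORPH_OPEN,np.ones((2,2))))
    return cv2.convexHull(np.c_[xs,ys].astype(np.float32)) if len(xs)>20 else None
def iou(a,b):
    i=cv2.intersectConvexConvex(a,b)[0]; return i/(cv2.contourArea(a)+cv2.contourArea(b)-i)
def fit(name,C,px=None,use=("top","scene")):
    p0,P,lo,hi=OBJ[name]; tr=name in("yellow","red","blue"); g=ray(C["top"],px or p0,.01)
    M={n:mask(C[n],proj(C[n],[g])[0],lo,hi,60 if tr else 24) for n in use}; M={n:m for n,m in M.items() if m is not None}
    f=lambda p:-sum(iou(hull(C[n],pts(P,(p[0]/100,p[1]/100,p[2]/10))),m) for n,m in M.items())/len(M)
    r=min((minimize(f,[g[0]*100,g[1]*100,y*10],method="Nelder-Mead",options=dict(initial_simplex=np.array([g[0]*100,g[1]*100,y*10])+np.vstack([np.zeros(3),np.eye(3)*[1,1,3]]))) for y in((0,) if tr else np.radians([0,30,60,90,120,150]))),key=lambda r:r.fun)
    p=r.x/[100,100,10]; return p,-r.fun
E
python3 - <<'E'
from fit import *
C=cams(); im=cv2.resize(C["top"]["img"][100:280,120:450],None,fx=2.4,fy=2.4,interpolation=cv2.INTER_CUBIC)
for n in OBJ:
    p,s=fit(n,C); print(n,p[:2].round(4),"yaw",np.degrees(p[2]).round(1),"iou",round(s,2),"r",round(np.hypot(*p[:2]),3),[round(iou(hull(C[k],pts(OBJ[n][1],p)),mask(C[k],proj(C[k],[[*p[:2],.01]])[0],*OBJ[n][2:],60 if len(n)<5 or n=="yellow" else 24)),2) for k in C])
    cv2.polylines(im,[np.int32((hull(C["top"],pts(OBJ[n][1],p))-[120,100]+.5)*2.4)],True,(255,0,255),1)
cv2.imwrite("pics/crop1.png",im[...,::-1])
for px in((200,207),(262,247),(242,180),(338,252)): print(px,ray(C["top"],px,.02).round(3))
E
```

```text
tile_red [ 0.4445 -0.2081] yaw 23.2 iou 0.9 r 0.491 [0.92, 0.89]
tile_cream [0.4303 0.3536] yaw 12.2 iou 0.88 r 0.557 [0.95, 0.81]
panel_black [0.4736 0.0811] yaw 173.6 iou 0.87 r 0.48 [0.88, 0.86]
panel_green [ 0.4403 -0.3642] yaw 182.0 iou 0.87 r 0.571 [0.86, 0.88]
shake [ 0.439  -0.0889] yaw -28.0 iou 0.9 r 0.448 [0.93, 0.86]
yellow [0.6567 0.212 ] yaw -1.6 iou 0.96 r 0.69 [0.96, 0.96]
red [ 0.6461 -0.044 ] yaw -1.3 iou 0.61 r 0.648 [0.59, 0.64]
blue [ 0.656  -0.2159] yaw 5.6 iou 0.97 r 0.691 [0.97, 0.97]
(200, 207) [0.462 0.222 0.02 ]
(262, 247) [0.351 0.056 0.02 ]
(242, 180) [0.535 0.109 0.02 ]
(338, 252) [ 0.335 -0.147  0.02 ]
```

View pics/crop1.png

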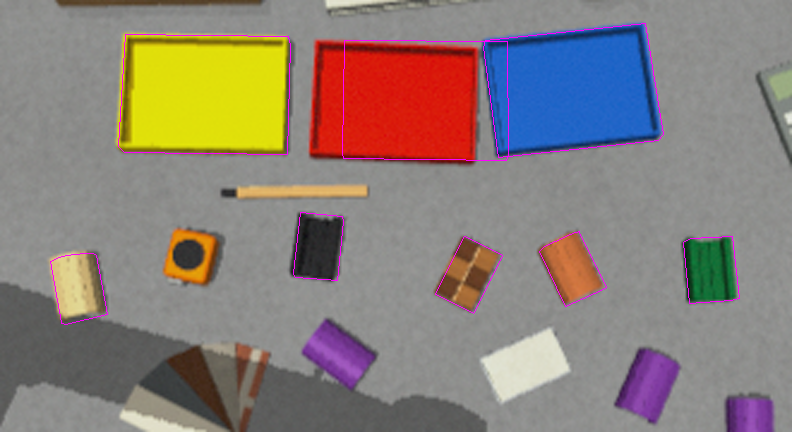

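The crop confirms it: the terracotta tile at crop (571,267) is the plain orange-red one, and the purple arches are separate. The outlines match every sample and the yellow and blue trays. The red tray's hue mask caught the blue tray, so I'll fix that and check how close the box behind the yellow tray stands.

```bash
sed -i 's/(0,170,60),(180,255,255)/(0,200,60),(4,255,255)/' fit.py; python3 - <<'E'
from fit import *
C=cams(); p,s=fit("red",C); print(p[:2],np.degrees(p[2]),s)
for px in((140,101),(222,101),(182,84)): print(px,ray(C["top"],px,0).round(3))
# box front-top edge height: front face x from base; top edge row 84
b=ray(C["top"],(180,101),0)
for h in(.05,.08,.1,.15): print(h,proj(C["top"],[[b[0],b[1],h]]).round(0))
print(ray(C["top"],(290,103),0).round(3),ray(C["top"],(375,97),0).round(3))
E
```

```text
[ 0.64311326 -0.00889146] -3.2702347982403173 0.870562525533858
(140, 101) [0.777 0.404 0.   ]
(222, 101) [0.774 0.169 0.   ]
(182, 84) [ 0.828  0.285 -0.   ]
0.05 [[175.  93.]]
0.08 [[172.  88.]]
0.1 [[170.  85.]]
0.15 [[165.  75.]]
[ 0.765 -0.027  0.   ] [ 0.781 -0.274  0.   ]
```

```bash
cat > go.py <<'E'
from cell import env
import numpy as np,sys
# args: x y z yaw (deg) ... successive targets; prints tool-frame shift (cm) and z twist (deg)
o=env.get_obs(); p,y=o["tool_pos"],o["tool_rot"][2]; print("at",p.round(4),o["tool_rot"].round(1),"t",round(o["time_s"],1))
a=np.array(sys.argv[1:],float).reshape(-1,4)
for t in a:
    d=(t[:3]-p)*100; c,s=np.cos(np.radians(y)),np.sin(np.radians(y)); w=(t[3]-y+180)%360-180
    print("xyz",np.round([c*d[0]+s*d[1],s*d[0]-c*d[1],-d[2]],1),"twist z",round(-w,1)); p,y=t[:3],t[3]
E
python3 go.py .430 .354 .27 192.2
```

```text
at [0.2494 0.6002 0.4044] [-180.     0.   157.4] t 0.3
xyz [-26.1 -15.8  13.4] twist z -34.8
```

Emit:
servo_tool:
  plan:
    - {"xyz": [-6.5,-3.9,3.3],"twist": [0,0,-7],"jaw": 0}
    - {"xyz": [-13,-7.9,6.7],"twist": [0,0,-14],"jaw": 0}
    - {"xyz": [-19.5,-11.8,10],"twist": [0,0,-21],"jaw": 0}
    - {"xyz": [-26.1,-15.8,13.4],"twist": [0,0,-28],"jaw": 0}
    - {"xyz": [-26.1,-15.8,13.4],"twist": [0,0,-34.8],"jaw": 0}
    - {"xyz": [-26.1,-15.8,13.4],"twist": [0,0,-34.8],"jaw": 0}
    - {"xyz": [-26.1,-15.8,13.4],"twist": [0,0,-34.8],"jaw": 0}
    - {"xyz": [-26.1,-15.8,13.4],"twist": [0,0,-34.8],"jaw": 0}
    - {"xyz": [-26.1,-15.8,13.4],"twist": [0,0,-34.8],"jaw": 0}
    - {"xyz": [-26.1,-15.8,13.4],"twist": [0,0,-34.8],"jaw": 0}
  newtons: 20

```text
time_s: 1.13
tool_pos: [0.4314, 0.3513, 0.2696]
tool_rot: [-179.9, -0.1, -168.1]
force: [0.6, 1.6, -0.6]
grip_width: 0.0869
grasp_force: 0.0
```

```bash
python3 - <<'E'
from fit import *
C=cams(); a=cv2.resize(C["top"]["img"][150:290,90:230],None,fx=3,fy=3); b=cv2.resize(C["scene"]["img"][80:220,310:440],(390,420))
cv2.imwrite("pics/c2.png",np.hstack([a,b])[...,::-1])
E
python3 go.py .430 .354 .186 192.2
```

```text
at [0.4295 0.355  0.2711] [ 179.9    0.  -167.7] t 1.2
xyz [-0.  -0.1  8.5] twist z 0.1
```

View pics/c2.png

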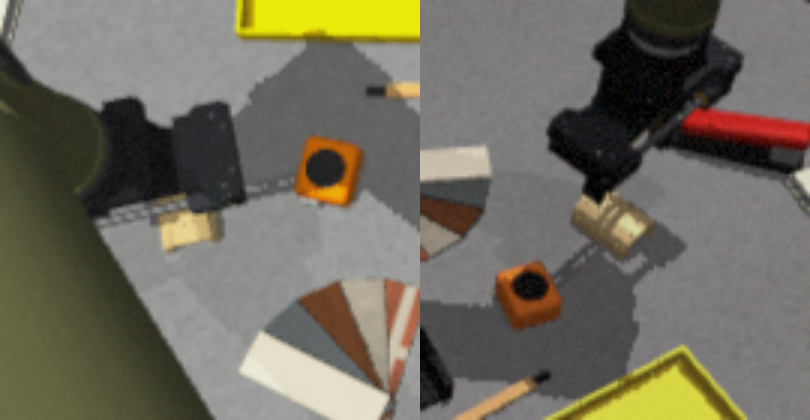

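The open gripper stands over the cream tile, with its fingers clear of the tape measure. Descending and closing.

Emit:
servo_tool:
  plan:
    - {"xyz": [0,-0.1,2],"twist": [0,0,0],"jaw": 0}
    - {"xyz": [0,-0.1,4],"twist": [0,0,0],"jaw": 0}
    - {"xyz": [0,-0.1,6],"twist": [0,0,0],"jaw": 0}
    - {"xyz": [0,-0.1,7.5],"twist": [0,0,0],"jaw": 0}
    - {"xyz": [0,-0.1,8.5],"twist": [0,0,0],"jaw": 0}
    - {"xyz": [0,-0.1,8.5],"twist": [0,0,0],"jaw": 0}
    - {"xyz": [0,-0.1,8.5],"twist": [0,0,0],"jaw": 0}
    - {"xyz": [0,-0.1,8.5],"twist": [0,0,0],"jaw": 0}

```text
time_s: 1.9
tool_pos: [0.4302, 0.3543, 0.187]
tool_rot: [179.9, 0.1, -167.7]
force: [0.0, -0.3, 0.7]
grip_width: 0.0868
grasp_force: 0.0
```

Emit:
servo_tool:
  plan:
    - {"xyz": [0,0,0],"twist": [0,0,0],"jaw": 0.3}
    - {"xyz": [0,0,0],"twist": [0,0,0],"jaw": 0.6}
    - {"xyz": [0,0,0],"twist": [0,0,0],"jaw": 0.8}
    - {"xyz": [0,0,0],"twist": [0,0,0],"jaw": 1}
    - {"xyz": [0,0,0],"twist": [0,0,0],"jaw": 1}
    - {"xyz": [0,0,0],"twist": [0,0,0],"jaw": 1}
    - {"xyz": [0,0,0],"twist": [0,0,0],"jaw": 1}
    - {"xyz": [0,0,0],"twist": [0,0,0],"jaw": 1}
  newtons: 20

```text
time_s: 2.57
tool_pos: [0.43, 0.3533, 0.1858]
tool_rot: [180.0, 0.0, -167.8]
force: [-0.6, -0.7, 0.7]
grip_width: 0.0478
grasp_force: 20.0
```

```bash
python3 go.py .430 .354 .28 192.2 .655 .257 .28 88.4 .655 .257 .191 88.4
```

```text
at [0.43   0.3533 0.1858] [ 180.     0.  -167.8] t 2.6
xyz [-0.   0.1 -9.4] twist z 0.0
xyz [-19.9 -14.2  -0. ] twist z 103.8
xyz [0.  0.  8.9] twist z -0.0
```

Emit:
servo_tool:
  plan:
    - {"xyz": [0,0,-1],"twist": [0,0,0],"jaw": 1}
    - {"xyz": [0,0,-3],"twist": [0,0,0],"jaw": 1}
    - {"xyz": [0,0,-5],"twist": [0,0,0],"jaw": 1}
    - {"xyz": [0,0,-7],"twist": [0,0,0],"jaw": 1}
    - {"xyz": [0,0,-8.5],"twist": [0,0,0],"jaw": 1}
    - {"xyz": [0,0,-9.4],"twist": [0,0,0],"jaw": 1}
    - {"xyz": [0,0,-9.4],"twist": [0,0,0],"jaw": 1}

```text
time_s: 3.15
tool_pos: [0.4307, 0.3537, 0.2824]
tool_rot: [179.9, 0.2, -167.8]
force: [-0.4, 0.3, -1.2]
grip_width: 0.0475
grasp_force: 20.0
```

Emit:
servo_tool:
  plan:
    - {"xyz": [-1,-0.7,0],"twist": [0,0,5],"jaw": 1}
    - {"xyz": [-3,-2.1,0],"twist": [0,0,11],"jaw": 1}
    - {"xyz": [-5,-3.6,0],"twist": [0,0,17],"jaw": 1}
    - {"xyz": [-7.4,-5.3,0],"twist": [0,0,24],"jaw": 1}
    - {"xyz": [-9.8,-7,0],"twist": [0,0,30],"jaw": 1}
    - {"xyz": [-12.2,-8.7,0],"twist": [0,0,36],"jaw": 1}
    - {"xyz": [-14.6,-10.4,0],"twist": [0,0,43],"jaw": 1}
    - {"xyz": [-17,-12.1,0],"twist": [0,0,49],"jaw": 1}
    - {"xyz": [-19,-13.5,0],"twist": [0,0,55],"jaw": 1}
    - {"xyz": [-19.9,-14.2,0],"twist": [0,0,61.8],"jaw": 1}

```text
time_s: 3.98
tool_pos: [0.6571, 0.2536, 0.2781]
tool_rot: [-179.9, 0.1, 129.9]
force: [-0.6, -0.9, -0.9]
grip_width: 0.0476
grasp_force: 20.0
```

Emit:
servo_tool:
  plan:
    - {"xyz": [0,0,0],"twist": [0,0,7],"jaw": 1}
    - {"xyz": [0,0,0],"twist": [0,0,14],"jaw": 1}
    - {"xyz": [0,0,0],"twist": [0,0,21],"jaw": 1}
    - {"xyz": [0,0,0],"twist": [0,0,28],"jaw": 1}
    - {"xyz": [0,0,0],"twist": [0,0,34],"jaw": 1}
    - {"xyz": [0,0,0],"twist": [0,0,39],"jaw": 1}
    - {"xyz": [0,0,0],"twist": [0,0,42],"jaw": 1}
    - {"xyz": [0,0,0],"twist": [0,0,42],"jaw": 1}
    - {"xyz": [0,0,0],"twist": [0,0,42],"jaw": 1}
    - {"xyz": [0,0,0],"twist": [0,0,42],"jaw": 1}

```text
time_s: 4.82
tool_pos: [0.6544, 0.2566, 0.279]
tool_rot: [-179.9, 0.0, 88.5]
force: [0.3, -0.5, -1.1]
grip_width: 0.048
grasp_force: 20.0
```

```bash
python3 go.py .655 .257 .191 88.4; python3 - <<'E'
from fit import *
C=cams(); a=cv2.resize(C["top"]["img"][80:220,130:270],None,fx=3,fy=3); b=cv2.resize(C["scene"]["img"][120:280,320:450],(340,420))
cv2.imwrite("pics/c3.png",np.hstack([a,b])[...,::-1])
E
```

```text
at [0.6544 0.2566 0.279 ] [-179.9    0.    88.5] t 4.8
xyz [0.  0.1 8.8] twist z 0.1
```

View pics/c3.png

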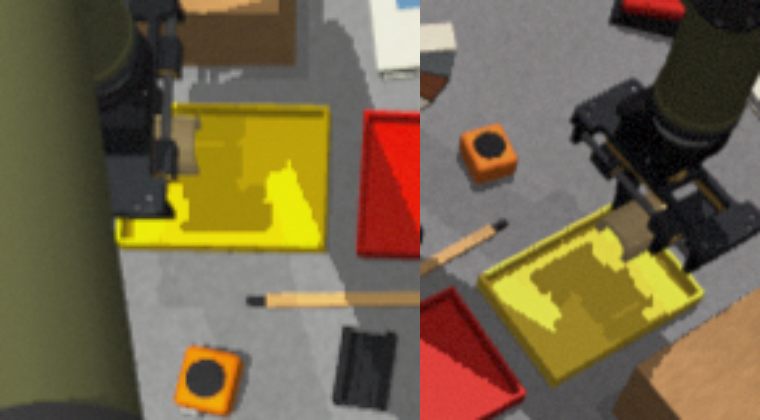

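The cream tile hangs level over the +y end of the yellow tray, clear of the rims and of the box. Lowering, releasing, then rising.

Emit:
servo_tool:
  plan:
    - {"xyz": [0,0.1,1.5],"twist": [0,0,0],"jaw": 1}
    - {"xyz": [0,0.1,3.5],"twist": [0,0,0],"jaw": 1}
    - {"xyz": [0,0.1,5.5],"twist": [0,0,0],"jaw": 1}
    - {"xyz": [0,0.1,7],"twist": [0,0,0],"jaw": 1}
    - {"xyz": [0,0.1,8],"twist": [0,0,0],"jaw": 1}
    - {"xyz": [0,0.1,8.5],"twist": [0,0,0],"jaw": 1}
    - {"xyz": [0,0.1,8.8],"twist": [0,0,0],"jaw": 1}
    - {"xyz": [0,0.1,8.9],"twist": [0,0,0],"jaw": 1}
    - {"xyz": [0,0.1,8.9],"twist": [0,0,0],"jaw": 1}
    - {"xyz": [0,0.1,8.9],"twist": [0,0,0],"jaw": 1}

```text
time_s: 5.75
tool_pos: [0.6561, 0.2568, 0.1919]
tool_rot: [179.9, -0.1, 88.4]
force: [0.0, 0.8, 0.4]
grip_width: 0.0478
grasp_force: 20.0
```

Emit:
servo_tool:
  plan:
    - {"xyz": [0,0,0],"twist": [0,0,0],"jaw": 0.4}
    - {"xyz": [0,0,0],"twist": [0,0,0],"jaw": 0.3}
    - {"xyz": [0,0,0],"twist": [0,0,0],"jaw": 0.25}
    - {"xyz": [0,0,0],"twist": [0,0,0],"jaw": 0.25}
    - {"xyz": [0,0,-2],"twist": [0,0,0],"jaw": 0.25}
    - {"xyz": [0,0,-5],"twist": [0,0,0],"jaw": 0.25}
    - {"xyz": [0,0,-9],"twist": [0,0,0],"jaw": 0}
    - {"xyz": [0,0,-9],"twist": [0,0,0],"jaw": 0}
    - {"xyz": [0,0,-9],"twist": [0,0,0],"jaw": 0}

```text
time_s: 6.5
tool_pos: [0.6569, 0.2567, 0.2848]
tool_rot: [179.6, -0.2, 88.4]
force: [-0.1, -0.7, -0.6]
grip_width: 0.078
grasp_force: 0.0
```

```bash
python3 go.py .4445 -.208 .28 23.2  .4445 -.208 .186 23.2
```

```text
at [0.6569 0.2567 0.2848] [179.6  -0.2  88.4] t 6.5
xyz [-47.  -20.    0.5] twist z 65.2
xyz [0.  0.  9.4] twist z -0.0
```

Emit:
servo_tool:
  plan:
    - {"xyz": [-2,-0.9,0],"twist": [0,0,0],"jaw": 0}
    - {"xyz": [-5.6,-2.4,0],"twist": [0,0,0],"jaw": 0}
    - {"xyz": [-9.2,-3.9,0],"twist": [0,0,0],"jaw": 0}
    - {"xyz": [-12.8,-5.4,0],"twist": [0,0,0],"jaw": 0}
    - {"xyz": [-16.4,-7,0],"twist": [0,0,0],"jaw": 0}
    - {"xyz": [-20,-8.5,0],"twist": [0,0,0],"jaw": 0}
    - {"xyz": [-23.6,-10,0],"twist": [0,0,0],"jaw": 0}
    - {"xyz": [-27.2,-11.6,0],"twist": [0,0,0],"jaw": 0}
    - {"xyz": [-30.8,-13.1,0],"twist": [0,0,0],"jaw": 0}
    - {"xyz": [-34.4,-14.6,0],"twist": [0,0,0],"jaw": 0}

```text
time_s: 7.33
tool_pos: [0.4987, -0.0847, 0.2799]
tool_rot: [-179.9, -0.0, 88.5]
force: [0.9, 0.1, -1.1]
grip_width: 0.087
grasp_force: 0.0
```

Emit:
servo_tool:
  plan:
    - {"xyz": [-3.6,-1.5,0.1],"twist": [0,0,6.5],"jaw": 0}
    - {"xyz": [-6.5,-2.8,0.2],"twist": [0,0,13],"jaw": 0}
    - {"xyz": [-9,-3.9,0.3],"twist": [0,0,19.5],"jaw": 0}
    - {"xyz": [-11,-4.7,0.4],"twist": [0,0,26],"jaw": 0}
    - {"xyz": [-12.6,-5.4,0.5],"twist": [0,0,32.5],"jaw": 0}
    - {"xyz": [-12.6,-5.4,0.5],"twist": [0,0,39],"jaw": 0}
    - {"xyz": [-12.6,-5.4,0.5],"twist": [0,0,45.5],"jaw": 0}
    - {"xyz": [-12.6,-5.4,0.5],"twist": [0,0,52],"jaw": 0}
    - {"xyz": [-12.6,-5.4,0.5],"twist": [0,0,58.5],"jaw": 0}
    - {"xyz": [-12.6,-5.4,0.5],"twist": [0,0,65.2],"jaw": 0}

```text
time_s: 8.17
tool_pos: [0.4424, -0.2075, 0.2749]
tool_rot: [-179.9, 0.1, 22.9]
force: [-1.2, -0.1, 0.1]
grip_width: 0.0874
grasp_force: 0.0
```

Emit:
servo_tool:
  plan:
    - {"xyz": [0,0,0],"twist": [0,0,0],"jaw": 0}
    - {"xyz": [0,0,0],"twist": [0,0,0],"jaw": 0}
    - {"xyz": [0,0,0],"twist": [0,0,0],"jaw": 0}
    - {"xyz": [0,0,0],"twist": [0,0,0],"jaw": 0}

```text
time_s: 8.5
tool_pos: [0.4428, -0.2077, 0.2755]
tool_rot: [-180.0, 0.0, 23.4]
force: [-0.1, -1.0, -0.0]
grip_width: 0.0872
grasp_force: 0.0
```

```bash
python3 go.py .4445 -.208 .186 23.2; python3 - <<'E'
from fit import *
C=cams()
for n in("tile_cream",): 
    for px in((190,138),): print(n,fit(n,C,px))
a=cv2.resize(C["top"]["img"][100:260,150:430],None,fx=2.8,fy=2.8)
cv2.imwrite("pics/c4.png",a[...,::-1])
E
```

```text
at [ 0.4428 -0.2077  0.2755] [-180.     0.    23.4] t 8.5
xyz [0.1 0.1 9. ] twist z 0.2
tile_cream (array([0.689006  , 0.24515542, 1.29220656]), np.float64(0.30938221670428623))
```

View pics/c4.png

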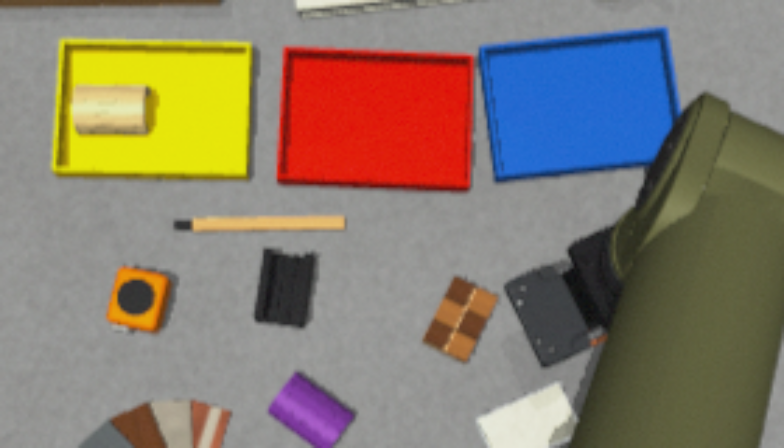

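The cream tile sits flat at the left end of the yellow tray (crop (111,109)), and nothing else has moved. Now the red tile.

Emit:
servo_tool:
  plan:
    - {"xyz": [0.1,0.1,2],"twist": [0,0,0],"jaw": 0}
    - {"xyz": [0.1,0.1,4],"twist": [0,0,0],"jaw": 0}
    - {"xyz": [0.1,0.1,6],"twist": [0,0,0],"jaw": 0}
    - {"xyz": [0.1,0.1,8],"twist": [0,0,0],"jaw": 0}
    - {"xyz": [0.1,0.1,9],"twist": [0,0,0],"jaw": 0}
    - {"xyz": [0.1,0.1,9],"twist": [0,0,0],"jaw": 0}
    - {"xyz": [0.1,0.1,9],"twist": [0,0,0],"jaw": 0}
    - {"xyz": [0.1,0.1,9],"twist": [0,0,0],"jaw": 0}

```text
time_s: 9.27
tool_pos: [0.4446, -0.2085, 0.1866]
tool_rot: [180.0, -0.1, 23.2]
force: [-1.2, -0.2, -0.0]
grip_width: 0.0872
grasp_force: 0.0
```

Emit:
servo_tool:
  plan:
    - {"xyz": [0,0,0],"twist": [0,0,0],"jaw": 0.3}
    - {"xyz": [0,0,0],"twist": [0,0,0],"jaw": 0.6}
    - {"xyz": [0,0,0],"twist": [0,0,0],"jaw": 0.8}
    - {"xyz": [0,0,0],"twist": [0,0,0],"jaw": 1}
    - {"xyz": [0,0,0],"twist": [0,0,0],"jaw": 1}
    - {"xyz": [0,0,0],"twist": [0,0,0],"jaw": 1}
    - {"xyz": [0,0,0],"twist": [0,0,0],"jaw": 1}
    - {"xyz": [0,0,0],"twist": [0,0,0],"jaw": 1}
  newtons: 20

```text
time_s: 9.93
tool_pos: [0.4442, -0.2081, 0.1858]
tool_rot: [-180.0, 0.0, 23.2]
force: [-0.0, 0.8, 1.5]
grip_width: 0.0481
grasp_force: 20.0
```

Emit:
servo_tool:
  plan:
    - {"xyz": [0,0,-1],"twist": [0,0,0],"jaw": 1}
    - {"xyz": [0,0,-3],"twist": [0,0,0],"jaw": 1}
    - {"xyz": [0,0,-5],"twist": [0,0,0],"jaw": 1}
    - {"xyz": [0,0,-7],"twist": [0,0,0],"jaw": 1}
    - {"xyz": [0,0,-8.5],"twist": [0,0,0],"jaw": 1}
    - {"xyz": [0,0,-9.4],"twist": [0,0,0],"jaw": 1}
    - {"xyz": [0,0,-9.4],"twist": [0,0,0],"jaw": 1}
    - {"xyz": [0,0,-9.4],"twist": [0,0,0],"jaw": 1}

```text
time_s: 10.6
tool_pos: [0.4442, -0.2082, 0.2799]
tool_rot: [-180.0, -0.1, 23.2]
force: [0.6, 0.2, -1.4]
grip_width: 0.0479
grasp_force: 20.0
```

```bash
python3 go.py .653 .167 .28 88.4
```

```text
at [ 0.4442 -0.2082  0.2799] [-1.80e+02 -1.00e-01  2.32e+01] t 10.6
xyz [ 34.  -26.2  -0. ] twist z -65.2
```

Emit:
servo_tool:
  plan:
    - {"xyz": [1,-0.8,0],"twist": [0,0,0],"jaw": 1}
    - {"xyz": [3,-2.3,0],"twist": [0,0,0],"jaw": 1}
    - {"xyz": [6,-4.6,0],"twist": [0,0,0],"jaw": 1}
    - {"xyz": [9,-6.9,0],"twist": [0,0,0],"jaw": 1}
    - {"xyz": [12,-9.2,0],"twist": [0,0,0],"jaw": 1}
    - {"xyz": [15,-11.6,0],"twist": [0,0,0],"jaw": 1}
    - {"xyz": [18,-13.9,0],"twist": [0,0,0],"jaw": 1}
    - {"xyz": [21,-16.2,0],"twist": [0,0,0],"jaw": 1}
    - {"xyz": [23.5,-18.1,0],"twist": [0,0,0],"jaw": 1}
    - {"xyz": [26,-20,0],"twist": [0,0,0],"jaw": 1}

```text
time_s: 11.43
tool_pos: [0.6042, 0.0802, 0.2776]
tool_rot: [-180.0, 0.2, 23.3]
force: [0.6, -0.6, -1.6]
grip_width: 0.0479
grasp_force: 20.0
```

Emit:
servo_tool:
  plan:
    - {"xyz": [2,-1.6,0],"twist": [0,0,-6.5],"jaw": 1}
    - {"xyz": [4,-3.1,0],"twist": [0,0,-13],"jaw": 1}
    - {"xyz": [6,-4.7,0],"twist": [0,0,-19.5],"jaw": 1}
    - {"xyz": [7.3,-5.7,0],"twist": [0,0,-26],"jaw": 1}
    - {"xyz": [8,-6.2,0],"twist": [0,0,-32.5],"jaw": 1}
    - {"xyz": [8,-6.2,0],"twist": [0,0,-39],"jaw": 1}
    - {"xyz": [8,-6.2,0],"twist": [0,0,-45.5],"jaw": 1}
    - {"xyz": [8,-6.2,0],"twist": [0,0,-52],"jaw": 1}
    - {"xyz": [8,-6.2,0],"twist": [0,0,-58.5],"jaw": 1}
    - {"xyz": [8,-6.2,0],"twist": [0,0,-65.2],"jaw": 1}

```text
time_s: 12.27
tool_pos: [0.6527, 0.1665, 0.2773]
tool_rot: [-179.8, 0.1, 88.8]
force: [-0.3, -1.1, -1.2]
grip_width: 0.0475
grasp_force: 20.0
```

Emit:
servo_tool:
  plan:
    - {"xyz": [0,0,0],"twist": [0,0,0],"jaw": 1}
    - {"xyz": [0,0,0],"twist": [0,0,0],"jaw": 1}
    - {"xyz": [0,0,0],"twist": [0,0,0],"jaw": 1}
    - {"xyz": [0,0,0],"twist": [0,0,0],"jaw": 1}

```text
time_s: 12.6
tool_pos: [0.6531, 0.1666, 0.2791]
tool_rot: [-180.0, 0.0, 88.3]
force: [-0.4, 0.2, -1.1]
grip_width: 0.0483
grasp_force: 20.0
```

```bash
python3 go.py .653 .167 .1905 88.4
```

```text
at [0.6531 0.1666 0.2791] [-180.     0.    88.3] t 12.6
xyz [ 0.  -0.   8.9] twist z -0.1
```

Emit:
servo_tool:
  plan:
    - {"xyz": [0,0,1.5],"twist": [0,0,0],"jaw": 1}
    - {"xyz": [0,0,3.5],"twist": [0,0,0],"jaw": 1}
    - {"xyz": [0,0,5.5],"twist": [0,0,0],"jaw": 1}
    - {"xyz": [0,0,7],"twist": [0,0,0],"jaw": 1}
    - {"xyz": [0,0,8],"twist": [0,0,0],"jaw": 1}
    - {"xyz": [0,0,8.5],"twist": [0,0,0],"jaw": 1}
    - {"xyz": [0,0,8.8],"twist": [0,0,0],"jaw": 1}
    - {"xyz": [0,0,8.9],"twist": [0,0,0],"jaw": 1}
    - {"xyz": [0,0,8.9],"twist": [0,0,0],"jaw": 1}
    - {"xyz": [0,0,8.9],"twist": [0,0,0],"jaw": 1}

```text
time_s: 13.43
tool_pos: [0.6537, 0.1667, 0.1919]
tool_rot: [179.9, -0.0, 88.4]
force: [-0.1, 1.1, -0.9]
grip_width: 0.0478
grasp_force: 20.0
```

Emit:
servo_tool:
  plan:
    - {"xyz": [0,0,0],"twist": [0,0,0],"jaw": 0.4}
    - {"xyz": [0,0,0],"twist": [0,0,0],"jaw": 0.3}
    - {"xyz": [0,0,0],"twist": [0,0,0],"jaw": 0.25}
    - {"xyz": [0,0,0],"twist": [0,0,0],"jaw": 0.25}
    - {"xyz": [0,0,-2],"twist": [0,0,0],"jaw": 0.25}
    - {"xyz": [0,0,-5],"twist": [0,0,0],"jaw": 0.25}
    - {"xyz": [0,0,-9],"twist": [0,0,0],"jaw": 0}
    - {"xyz": [0,0,-9],"twist": [0,0,0],"jaw": 0}
    - {"xyz": [0,0,-9],"twist": [0,0,0],"jaw": 0}
    - {"xyz": [0,0,-9],"twist": [0,0,0],"jaw": 0}

```text
time_s: 14.27
tool_pos: [0.6532, 0.1666, 0.2811]
tool_rot: [180.0, -0.0, 88.4]
force: [0.5, 0.8, -0.5]
grip_width: 0.083
grasp_force: 0.0
```

```bash
python3 go.py .4736 .081 .28 173.6
```

```text
at [0.6532 0.1666 0.2811] [180.   -0.   88.4] t 14.3
xyz [ -9.  -17.7   0.1] twist z -85.2
```

Emit:
servo_tool:
  plan:
    - {"xyz": [-1.5,-3,0],"twist": [0,0,-6.5],"jaw": 0}
    - {"xyz": [-3,-6,0],"twist": [0,0,-13],"jaw": 0}
    - {"xyz": [-4.5,-9,0],"twist": [0,0,-19.5],"jaw": 0}
    - {"xyz": [-6,-12,0],"twist": [0,0,-26],"jaw": 0}
    - {"xyz": [-7.5,-15,0],"twist": [0,0,-32.5],"jaw": 0}
    - {"xyz": [-9,-17.7,0.1],"twist": [0,0,-39],"jaw": 0}
    - {"xyz": [-9,-17.7,0.1],"twist": [0,0,-45.5],"jaw": 0}
    - {"xyz": [-9,-17.7,0.1],"twist": [0,0,-52],"jaw": 0}
    - {"xyz": [-9,-17.7,0.1],"twist": [0,0,-58.5],"jaw": 0}
    - {"xyz": [-9,-17.7,0.1],"twist": [0,0,-65.2],"jaw": 0}

```text
time_s: 15.1
tool_pos: [0.4729, 0.0813, 0.2784]
tool_rot: [-179.9, -0.1, 154.0]
force: [-0.7, 0.5, -0.4]
grip_width: 0.0871
grasp_force: 0.0
```

Emit:
servo_tool:
  plan:
    - {"xyz": [0,0,0],"twist": [0,0,-6.5],"jaw": 0}
    - {"xyz": [0,0,0],"twist": [0,0,-13],"jaw": 0}
    - {"xyz": [0,0,0],"twist": [0,0,-20],"jaw": 0}
    - {"xyz": [0,0,0],"twist": [0,0,-20],"jaw": 0}
    - {"xyz": [0,0,0],"twist": [0,0,-20],"jaw": 0}
    - {"xyz": [0,0,0],"twist": [0,0,-20],"jaw": 0}

```text
time_s: 15.6
tool_pos: [0.4735, 0.0814, 0.279]
tool_rot: [-180.0, -0.1, 173.5]
force: [-0.8, 0.0, -0.1]
grip_width: 0.0871
grasp_force: 0.0
```

```bash
python3 go.py .4736 .081 .186 173.6; python3 - <<'E'
from fit import *
C=cams()
a=cv2.resize(C["top"]["img"][100:260,150:300],None,fx=2.6,fy=2.6); b=cv2.resize(C["scene"]["img"][120:280,270:430],(416,416))
cv2.imwrite("pics/c5.png",np.hstack([a,b])[...,::-1])
E
```

```text
at [0.4735 0.0814 0.279 ] [-1.800e+02 -1.000e-01  1.735e+02] t 15.6
xyz [-0.  -0.   9.3] twist z -0.1
```

View pics/c5.png

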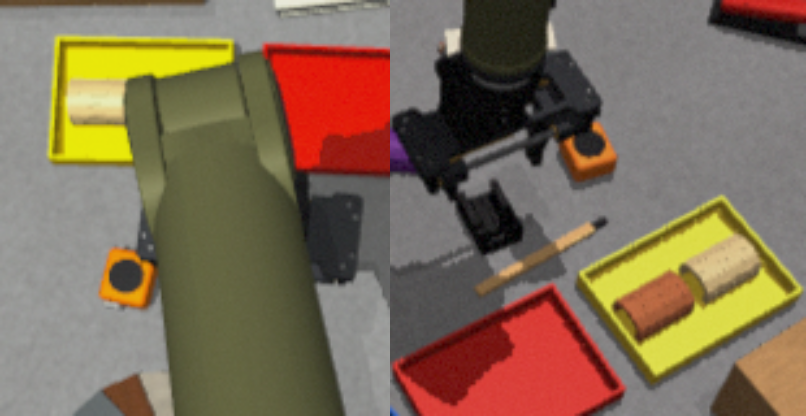

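Both tiles lie flat and apart in the yellow tray, and the tape has not moved. The gripper is over the black panel.

Emit:
servo_tool:
  plan:
    - {"xyz": [0,0,2],"twist": [0,0,0],"jaw": 0}
    - {"xyz": [0,0,4],"twist": [0,0,0],"jaw": 0}
    - {"xyz": [0,0,6],"twist": [0,0,0],"jaw": 0}
    - {"xyz": [0,0,8],"twist": [0,0,0],"jaw": 0}
    - {"xyz": [0,0,9.3],"twist": [0,0,0],"jaw": 0}
    - {"xyz": [0,0,9.3],"twist": [0,0,0],"jaw": 0}
    - {"xyz": [0,0,9.3],"twist": [0,0,0],"jaw": 0}
    - {"xyz": [0,0,9.3],"twist": [0,0,0],"jaw": 0}

```text
time_s: 16.37
tool_pos: [0.4744, 0.0816, 0.1876]
tool_rot: [180.0, 0.1, 173.6]
force: [0.5, -0.4, 1.1]
grip_width: 0.0865
grasp_force: 0.0
```

Emit:
servo_tool:
  plan:
    - {"xyz": [0,0,0],"twist": [0,0,0],"jaw": 0.3}
    - {"xyz": [0,0,0],"twist": [0,0,0],"jaw": 0.6}
    - {"xyz": [0,0,0],"twist": [0,0,0],"jaw": 0.8}
    - {"xyz": [0,0,0],"twist": [0,0,0],"jaw": 1}
    - {"xyz": [0,0,0],"twist": [0,0,0],"jaw": 1}
    - {"xyz": [0,0,0],"twist": [0,0,0],"jaw": 1}
    - {"xyz": [0,0,0],"twist": [0,0,0],"jaw": 1}
    - {"xyz": [0,0,0],"twist": [0,0,0],"jaw": 1}
  newtons: 20

```text
time_s: 17.03
tool_pos: [0.4739, 0.0817, 0.1869]
tool_rot: [180.0, 0.0, 173.6]
force: [-1.1, -0.6, 0.7]
grip_width: 0.0479
grasp_force: 19.9
```

Emit:
servo_tool:
  plan:
    - {"xyz": [0,0,-1],"twist": [0,0,0],"jaw": 1}
    - {"xyz": [0,0,-3],"twist": [0,0,0],"jaw": 1}
    - {"xyz": [0,0,-5],"twist": [0,0,0],"jaw": 1}
    - {"xyz": [0,0,-7],"twist": [0,0,0],"jaw": 1}
    - {"xyz": [0,0,-8.5],"twist": [0,0,0],"jaw": 1}
    - {"xyz": [0,0,-9.4],"twist": [0,0,0],"jaw": 1}
    - {"xyz": [0,0,-9.4],"twist": [0,0,0],"jaw": 1}
    - {"xyz": [0,0,-9.4],"twist": [0,0,0],"jaw": 1}

```text
time_s: 17.7
tool_pos: [0.4738, 0.0814, 0.2809]
tool_rot: [180.0, 0.0, 173.6]
force: [-0.0, 0.1, -1.0]
grip_width: 0.048
grasp_force: 19.9
```

```bash
python3 go.py .647 .036 .28 87.5
```

```text
at [0.4738 0.0814 0.2809] [180.    0.  173.6] t 17.7
xyz [-17.7  -2.6   0.1] twist z 86.1
```

Emit:
servo_tool:
  plan:
    - {"xyz": [-1.2,-0.2,0],"twist": [0,0,5],"jaw": 1}
    - {"xyz": [-3.2,-0.5,0],"twist": [0,0,11],"jaw": 1}
    - {"xyz": [-5.3,-0.8,0],"twist": [0,0,17.5],"jaw": 1}
    - {"xyz": [-7.4,-1.1,0],"twist": [0,0,24],"jaw": 1}
    - {"xyz": [-9.5,-1.4,0],"twist": [0,0,30],"jaw": 1}
    - {"xyz": [-11.6,-1.7,0],"twist": [0,0,36],"jaw": 1}
    - {"xyz": [-13.7,-2,0],"twist": [0,0,42],"jaw": 1}
    - {"xyz": [-15.5,-2.3,0],"twist": [0,0,48],"jaw": 1}
    - {"xyz": [-17,-2.5,0],"twist": [0,0,54],"jaw": 1}
    - {"xyz": [-17.7,-2.6,0],"twist": [0,0,60.1],"jaw": 1}

```text
time_s: 18.53
tool_pos: [0.6479, 0.0352, 0.2786]
tool_rot: [-179.9, 0.0, 113.2]
force: [-0.7, 0.3, -1.0]
grip_width: 0.0484
grasp_force: 19.9
```

Emit:
servo_tool:
  plan:
    - {"xyz": [0,0,0],"twist": [0,0,6.5],"jaw": 1}
    - {"xyz": [0,0,0],"twist": [0,0,13],"jaw": 1}
    - {"xyz": [0,0,0],"twist": [0,0,19],"jaw": 1}
    - {"xyz": [0,0,0],"twist": [0,0,24],"jaw": 1}
    - {"xyz": [0,0,0],"twist": [0,0,26],"jaw": 1}
    - {"xyz": [0,0,0],"twist": [0,0,26],"jaw": 1}
    - {"xyz": [0,0,0],"twist": [0,0,26],"jaw": 1}
    - {"xyz": [0,0,0],"twist": [0,0,26],"jaw": 1}

```text
time_s: 19.2
tool_pos: [0.6466, 0.036, 0.2798]
tool_rot: [-179.9, 0.0, 87.6]
force: [0.3, 0.0, -1.3]
grip_width: 0.0478
grasp_force: 19.9
```

```bash
python3 go.py .647 .036 .1915 87.5
```

```text
at [0.6466 0.036  0.2798] [-179.9    0.    87.6] t 19.2
xyz [-0.   0.   8.8] twist z 0.1
```

Emit:
servo_tool:
  plan:
    - {"xyz": [0,0,1.5],"twist": [0,0,0],"jaw": 1}
    - {"xyz": [0,0,3.5],"twist": [0,0,0],"jaw": 1}
    - {"xyz": [0,0,5.5],"twist": [0,0,0],"jaw": 1}
    - {"xyz": [0,0,7],"twist": [0,0,0],"jaw": 1}
    - {"xyz": [0,0,8],"twist": [0,0,0],"jaw": 1}
    - {"xyz": [0,0,8.5],"twist": [0,0,0],"jaw": 1}
    - {"xyz": [0,0,8.8],"twist": [0,0,0],"jaw": 1}
    - {"xyz": [0,0,8.9],"twist": [0,0,0],"jaw": 1}
    - {"xyz": [0,0,8.9],"twist": [0,0,0],"jaw": 1}
    - {"xyz": [0,0,8.9],"twist": [0,0,0],"jaw": 1}

```text
time_s: 20.03
tool_pos: [0.6474, 0.036, 0.1928]
tool_rot: [179.9, -0.0, 87.5]
force: [1.3, 0.1, -0.3]
grip_width: 0.0481
grasp_force: 19.9
```

Emit:
servo_tool:
  plan:
    - {"xyz": [0,0,0],"twist": [0,0,0],"jaw": 0.4}
    - {"xyz": [0,0,0],"twist": [0,0,0],"jaw": 0.3}
    - {"xyz": [0,0,0],"twist": [0,0,0],"jaw": 0.25}
    - {"xyz": [0,0,0],"twist": [0,0,0],"jaw": 0.25}
    - {"xyz": [0,0,-2],"twist": [0,0,0],"jaw": 0.25}
    - {"xyz": [0,0,-5],"twist": [0,0,0],"jaw": 0.25}
    - {"xyz": [0,0,-9],"twist": [0,0,0],"jaw": 0}
    - {"xyz": [0,0,-9],"twist": [0,0,0],"jaw": 0}
    - {"xyz": [0,0,-9],"twist": [0,0,0],"jaw": 0}
    - {"xyz": [0,0,-9],"twist": [0,0,0],"jaw": 0}

```text
time_s: 20.87
tool_pos: [0.6467, 0.0361, 0.2819]
tool_rot: [180.0, -0.0, 87.5]
force: [-1.1, 0.1, -0.5]
grip_width: 0.0831
grasp_force: 0.0
```

```bash
python3 go.py .4403 -.3642 .28 2
```

```text
at [0.6467 0.0361 0.2819] [180.   -0.   87.5] t 20.9
xyz [-40.9 -18.9   0.2] twist z 85.5
```

Emit:
servo_tool:
  plan:
    - {"xyz": [-2,-0.9,0],"twist": [0,0,0],"jaw": 0}
    - {"xyz": [-5.5,-2.5,0],"twist": [0,0,0],"jaw": 0}
    - {"xyz": [-9,-4.2,0],"twist": [0,0,0],"jaw": 0}
    - {"xyz": [-12.5,-5.8,0],"twist": [0,0,0],"jaw": 0}
    - {"xyz": [-16,-7.4,0],"twist": [0,0,0],"jaw": 0}
    - {"xyz": [-19.5,-9,0],"twist": [0,0,0],"jaw": 0}
    - {"xyz": [-23,-10.6,0],"twist": [0,0,0],"jaw": 0}
    - {"xyz": [-26.5,-12.2,0],"twist": [0,0,0],"jaw": 0}
    - {"xyz": [-30,-13.9,0],"twist": [0,0,0],"jaw": 0}

```text
time_s: 21.62
tool_pos: [0.4935, -0.2587, 0.2802]
tool_rot: [-179.9, -0.0, 87.6]
force: [0.7, -0.0, 0.3]
grip_width: 0.0869
grasp_force: 0.0
```

Emit:
servo_tool:
  plan:
    - {"xyz": [-3,-1.4,0],"twist": [0,0,6.5],"jaw": 0}
    - {"xyz": [-6,-2.8,0],"twist": [0,0,13],"jaw": 0}
    - {"xyz": [-8.5,-3.9,0.1],"twist": [0,0,20],"jaw": 0}
    - {"xyz": [-10.9,-5,0.2],"twist": [0,0,27],"jaw": 0}
    - {"xyz": [-10.9,-5,0.2],"twist": [0,0,34],"jaw": 0}
    - {"xyz": [-10.9,-5,0.2],"twist": [0,0,41],"jaw": 0}
    - {"xyz": [-10.9,-5,0.2],"twist": [0,0,48],"jaw": 0}
    - {"xyz": [-10.9,-5,0.2],"twist": [0,0,55],"jaw": 0}
    - {"xyz": [-10.9,-5,0.2],"twist": [0,0,62],"jaw": 0}
    - {"xyz": [-10.9,-5,0.2],"twist": [0,0,68.5],"jaw": 0}

```text
time_s: 22.45
tool_pos: [0.4399, -0.3639, 0.2781]
tool_rot: [-179.9, 0.1, 18.7]
force: [-0.5, -0.2, 0.5]
grip_width: 0.0871
grasp_force: 0.0
```

Emit:
servo_tool:
  plan:
    - {"xyz": [0,0,0],"twist": [0,0,6.5],"jaw": 0}
    - {"xyz": [0,0,0],"twist": [0,0,13],"jaw": 0}
    - {"xyz": [0,0,0],"twist": [0,0,17],"jaw": 0}
    - {"xyz": [0,0,0],"twist": [0,0,17],"jaw": 0}
    - {"xyz": [0,0,0],"twist": [0,0,17],"jaw": 0}
    - {"xyz": [0,0,0],"twist": [0,0,17],"jaw": 0}
    - {"xyz": [0,0,0],"twist": [0,0,17],"jaw": 0}

```text
time_s: 23.03
tool_pos: [0.4404, -0.3643, 0.2793]
tool_rot: [-180.0, 0.0, 2.1]
force: [0.1, -0.5, -0.2]
grip_width: 0.0873
grasp_force: 0.0
```

```bash
python3 go.py .4403 -.3642 .186 2; python3 - <<'E'
from fit import *
C=cams()
a=cv2.resize(C["top"]["img"][100:260,150:300],None,fx=2.6,fy=2.6); b=cv2.resize(C["scene"]["img"][180:340,90:330],(390*16//10,416))[:, :400]
cv2.imwrite("pics/c6.png",np.hstack([a,b])[...,::-1])
E
```

```text
at [ 0.4404 -0.3643  0.2793] [-180.     0.     2.1] t 23.0
xyz [-0.  -0.   9.3] twist z 0.1
```

View pics/c6.png

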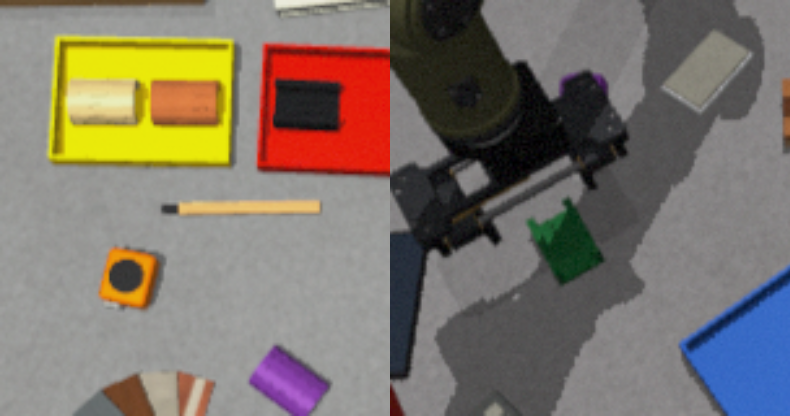

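The tiles and the black panel are flat in their trays and the tape has not moved. The gripper straddles the green panel.

Emit:
servo_tool:
  plan:
    - {"xyz": [0,0,2],"twist": [0,0,0],"jaw": 0}
    - {"xyz": [0,0,4],"twist": [0,0,0],"jaw": 0}
    - {"xyz": [0,0,6],"twist": [0,0,0],"jaw": 0}
    - {"xyz": [0,0,8],"twist": [0,0,0],"jaw": 0}
    - {"xyz": [0,0,9.3],"twist": [0,0,0],"jaw": 0}
    - {"xyz": [0,0,9.3],"twist": [0,0,0],"jaw": 0}
    - {"xyz": [0,0,9.3],"twist": [0,0,0],"jaw": 0}
    - {"xyz": [0,0,9.3],"twist": [0,0,0],"jaw": 0}

```text
time_s: 23.8
tool_pos: [0.4408, -0.3651, 0.1878]
tool_rot: [179.9, -0.1, 2.0]
force: [-0.1, -0.5, 0.2]
grip_width: 0.0867
grasp_force: 0.0
```

Emit:
servo_tool:
  plan:
    - {"xyz": [0,0,0],"twist": [0,0,0],"jaw": 0.3}
    - {"xyz": [0,0,0],"twist": [0,0,0],"jaw": 0.6}
    - {"xyz": [0,0,0],"twist": [0,0,0],"jaw": 0.8}
    - {"xyz": [0,0,0],"twist": [0,0,0],"jaw": 1}
    - {"xyz": [0,0,0],"twist": [0,0,0],"jaw": 1}
    - {"xyz": [0,0,0],"twist": [0,0,0],"jaw": 1}
    - {"xyz": [0,0,0],"twist": [0,0,0],"jaw": 1}
    - {"xyz": [0,0,0],"twist": [0,0,0],"jaw": 1}
  newtons: 20

```text
time_s: 24.47
tool_pos: [0.4405, -0.3644, 0.1868]
tool_rot: [-180.0, -0.0, 2.0]
force: [-0.0, 1.0, 1.6]
grip_width: 0.0478
grasp_force: 20.0
```

Emit:
servo_tool:
  plan:
    - {"xyz": [0,0,-1],"twist": [0,0,0],"jaw": 1}
    - {"xyz": [0,0,-3],"twist": [0,0,0],"jaw": 1}
    - {"xyz": [0,0,-5],"twist": [0,0,0],"jaw": 1}
    - {"xyz": [0,0,-7],"twist": [0,0,0],"jaw": 1}
    - {"xyz": [0,0,-8.5],"twist": [0,0,0],"jaw": 1}
    - {"xyz": [0,0,-9.4],"twist": [0,0,0],"jaw": 1}
    - {"xyz": [0,0,-9.4],"twist": [0,0,0],"jaw": 1}
    - {"xyz": [0,0,-9.4],"twist": [0,0,0],"jaw": 1}

```text
time_s: 25.13
tool_pos: [0.4405, -0.3644, 0.2809]
tool_rot: [-180.0, -0.0, 2.0]
force: [0.2, 0.3, -0.8]
grip_width: 0.0481
grasp_force: 20.0
```

```bash
python3 go.py .643 -.054 .28 87.5
```

```text
at [ 0.4405 -0.3644  0.2809] [-180.   -0.    2.] t 25.1
xyz [ 21.3 -30.3   0.1] twist z -85.5
```

Emit:
servo_tool:
  plan:
    - {"xyz": [0.7,-1,0],"twist": [0,0,0],"jaw": 1}
    - {"xyz": [2.1,-3,0],"twist": [0,0,0],"jaw": 1}
    - {"xyz": [3.9,-5.5,0],"twist": [0,0,0],"jaw": 1}
    - {"xyz": [5.6,-8,0],"twist": [0,0,0],"jaw": 1}
    - {"xyz": [7.4,-10.5,0],"twist": [0,0,0],"jaw": 1}
    - {"xyz": [9.1,-13,0],"twist": [0,0,0],"jaw": 1}
    - {"xyz": [10.9,-15.5,0],"twist": [0,0,0],"jaw": 1}
    - {"xyz": [12.7,-18,0],"twist": [0,0,0],"jaw": 1}
    - {"xyz": [14.4,-20.5,0],"twist": [0,0,0],"jaw": 1}

```text
time_s: 25.88
tool_pos: [0.5777, -0.1516, 0.2793]
tool_rot: [-180.0, 0.1, 2.1]
force: [0.5, -0.3, -0.8]
grip_width: 0.0479
grasp_force: 20.0
```

Emit:
servo_tool:
  plan:
    - {"xyz": [1.6,-2.3,0],"twist": [0,0,-5],"jaw": 1}
    - {"xyz": [3.1,-4.4,0],"twist": [0,0,-11],"jaw": 1}
    - {"xyz": [4.5,-6.4,0],"twist": [0,0,-17],"jaw": 1}
    - {"xyz": [5.7,-8.1,0],"twist": [0,0,-23],"jaw": 1}
    - {"xyz": [6.6,-9.4,0],"twist": [0,0,-29],"jaw": 1}
    - {"xyz": [6.9,-9.8,0],"twist": [0,0,-35],"jaw": 1}
    - {"xyz": [6.9,-9.8,0],"twist": [0,0,-41],"jaw": 1}
    - {"xyz": [6.9,-9.8,0],"twist": [0,0,-47],"jaw": 1}
    - {"xyz": [6.9,-9.8,0],"twist": [0,0,-53],"jaw": 1}
    - {"xyz": [6.9,-9.8,0],"twist": [0,0,-59.5],"jaw": 1}

```text
time_s: 26.72
tool_pos: [0.6422, -0.0526, 0.2789]
tool_rot: [-179.8, 0.1, 61.9]
force: [0.2, 0.2, -0.3]
grip_width: 0.0477
grasp_force: 20.0
```

Emit:
servo_tool:
  plan:
    - {"xyz": [0,0,0],"twist": [0,0,-6.5],"jaw": 1}
    - {"xyz": [0,0,0],"twist": [0,0,-13],"jaw": 1}
    - {"xyz": [0,0,0],"twist": [0,0,-19],"jaw": 1}
    - {"xyz": [0,0,0],"twist": [0,0,-24],"jaw": 1}
    - {"xyz": [0,0,0],"twist": [0,0,-26],"jaw": 1}
    - {"xyz": [0,0,0],"twist": [0,0,-26],"jaw": 1}
    - {"xyz": [0,0,0],"twist": [0,0,-26],"jaw": 1}
    - {"xyz": [0,0,0],"twist": [0,0,-26],"jaw": 1}

```text
time_s: 27.38
tool_pos: [0.6424, -0.0535, 0.2799]
tool_rot: [-179.9, -0.0, 87.5]
force: [-0.5, 0.4, -1.0]
grip_width: 0.0477
grasp_force: 20.0
```

```bash
python3 go.py .643 -.054 .1912 87.5
```

```text
at [ 0.6424 -0.0535  0.2799] [-179.9   -0.    87.5] t 27.4
xyz [-0.   0.1  8.9] twist z 0.0
```

Emit:
servo_tool:
  plan:
    - {"xyz": [0,0,1.5],"twist": [0,0,0],"jaw": 1}
    - {"xyz": [0,0,3.5],"twist": [0,0,0],"jaw": 1}
    - {"xyz": [0,0,5.5],"twist": [0,0,0],"jaw": 1}
    - {"xyz": [0,0,7],"twist": [0,0,0],"jaw": 1}
    - {"xyz": [0,0,8],"twist": [0,0,0],"jaw": 1}
    - {"xyz": [0,0,8.5],"twist": [0,0,0],"jaw": 1}
    - {"xyz": [0,0,8.8],"twist": [0,0,0],"jaw": 1}
    - {"xyz": [0,0,8.9],"twist": [0,0,0],"jaw": 1}
    - {"xyz": [0,0,8.9],"twist": [0,0,0],"jaw": 1}
    - {"xyz": [0,0,8.9],"twist": [0,0,0],"jaw": 1}

```text
time_s: 28.22
tool_pos: [0.643, -0.0542, 0.1928]
tool_rot: [179.9, -0.0, 87.5]
force: [0.1, 0.0, -0.8]
grip_width: 0.048
grasp_force: 20.0
```

Emit:
servo_tool:
  plan:
    - {"xyz": [0,0,0],"twist": [0,0,0],"jaw": 0.4}
    - {"xyz": [0,0,0],"twist": [0,0,0],"jaw": 0.3}
    - {"xyz": [0,0,0],"twist": [0,0,0],"jaw": 0.25}
    - {"xyz": [0,0,0],"twist": [0,0,0],"jaw": 0.25}
    - {"xyz": [0,0,-2],"twist": [0,0,0],"jaw": 0.25}
    - {"xyz": [0,0,-5],"twist": [0,0,0],"jaw": 0.25}
    - {"xyz": [0,0,-9],"twist": [0,0,0],"jaw": 0}
    - {"xyz": [0,0,-9],"twist": [0,0,0],"jaw": 0}
    - {"xyz": [0,0,-9],"twist": [0,0,0],"jaw": 0}
    - {"xyz": [0,0,-9],"twist": [0,0,0],"jaw": 0}

```text
time_s: 29.05
tool_pos: [0.6424, -0.054, 0.2818]
tool_rot: [180.0, -0.0, 87.5]
force: [0.0, 0.5, 0.4]
grip_width: 0.083
grasp_force: 0.0
```

```bash
python3 go.py .439 -.089 .28 152
```

```text
at [ 0.6424 -0.054   0.2818] [180.   -0.   87.5] t 29.1
xyz [ -4.4 -20.2   0.2] twist z -64.5
```

Emit:
servo_tool:
  plan:
    - {"xyz": [-0.7,-3.3,0],"twist": [0,0,-6.5],"jaw": 0}
    - {"xyz": [-1.4,-6.6,0],"twist": [0,0,-13],"jaw": 0}
    - {"xyz": [-2.2,-10,0],"twist": [0,0,-19.5],"jaw": 0}
    - {"xyz": [-2.9,-13.3,0],"twist": [0,0,-26],"jaw": 0}
    - {"xyz": [-3.7,-17,0.1],"twist": [0,0,-32.5],"jaw": 0}
    - {"xyz": [-4.4,-20.2,0.2],"twist": [0,0,-39],"jaw": 0}
    - {"xyz": [-4.4,-20.2,0.2],"twist": [0,0,-45.5],"jaw": 0}
    - {"xyz": [-4.4,-20.2,0.2],"twist": [0,0,-52],"jaw": 0}
    - {"xyz": [-4.4,-20.2,0.2],"twist": [0,0,-58.5],"jaw": 0}
    - {"xyz": [-4.4,-20.2,0.2],"twist": [0,0,-64.5],"jaw": 0}

```text
time_s: 29.88
tool_pos: [0.4379, -0.0891, 0.2785]
tool_rot: [-180.0, -0.1, 152.4]
force: [-0.5, 0.3, 0.5]
grip_width: 0.0869
grasp_force: 0.0
```

Emit:
servo_tool:
  plan:
    - {"xyz": [0,0,0],"twist": [0,0,0],"jaw": 0}
    - {"xyz": [0,0,0],"twist": [0,0,0],"jaw": 0}
    - {"xyz": [0,0,0],"twist": [0,0,0],"jaw": 0}
    - {"xyz": [0,0,0],"twist": [0,0,0],"jaw": 0}

```text
time_s: 30.22
tool_pos: [0.4387, -0.0893, 0.2793]
tool_rot: [-180.0, -0.0, 151.9]
force: [-0.1, -0.2, -0.1]
grip_width: 0.0872
grasp_force: 0.0
```

```bash
python3 go.py .439 -.089 .186 152; python3 - <<'E'
from fit import *
C=cams()
b=cv2.resize(C["scene"]["img"][150:350,190:440],None,fx=2.4,fy=2.4)
cv2.imwrite("pics/c7.png",b[...,::-1])
E
```

```text
at [ 0.4387 -0.0893  0.2793] [-180.    -0.   151.9] t 30.2
xyz [-0.   0.   9.3] twist z -0.1
```

View pics/c7.png

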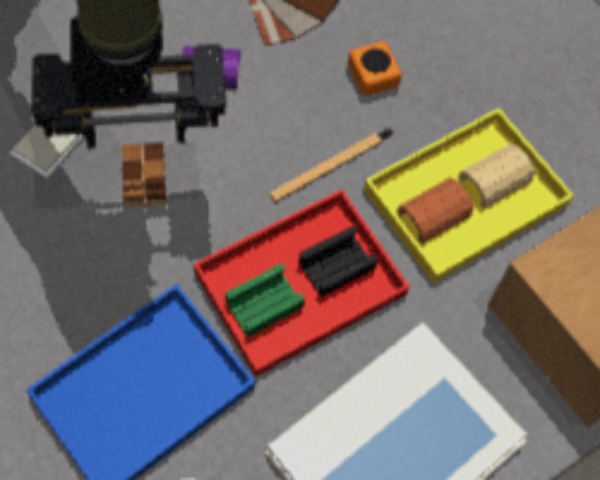

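All four are flat in the right trays. The gripper stands centred over the shake.

Emit:
servo_tool:
  plan:
    - {"xyz": [0,0,2],"twist": [0,0,0],"jaw": 0}
    - {"xyz": [0,0,4],"twist": [0,0,0],"jaw": 0}
    - {"xyz": [0,0,6],"twist": [0,0,0],"jaw": 0}
    - {"xyz": [0,0,8],"twist": [0,0,0],"jaw": 0}
    - {"xyz": [0,0,9.3],"twist": [0,0,0],"jaw": 0}
    - {"xyz": [0,0,9.3],"twist": [0,0,0],"jaw": 0}
    - {"xyz": [0,0,9.3],"twist": [0,0,0],"jaw": 0}
    - {"xyz": [0,0,9.3],"twist": [0,0,0],"jaw": 0}

```text
time_s: 30.98
tool_pos: [0.4394, -0.0895, 0.1875]
tool_rot: [180.0, 0.1, 152.0]
force: [0.1, -0.5, -0.1]
grip_width: 0.0866
grasp_force: 0.0
```

Emit:
servo_tool:
  plan:
    - {"xyz": [0,0,0],"twist": [0,0,0],"jaw": 0.3}
    - {"xyz": [0,0,0],"twist": [0,0,0],"jaw": 0.6}
    - {"xyz": [0,0,0],"twist": [0,0,0],"jaw": 0.8}
    - {"xyz": [0,0,0],"twist": [0,0,0],"jaw": 1}
    - {"xyz": [0,0,0],"twist": [0,0,0],"jaw": 1}
    - {"xyz": [0,0,0],"twist": [0,0,0],"jaw": 1}
    - {"xyz": [0,0,0],"twist": [0,0,0],"jaw": 1}
    - {"xyz": [0,0,0],"twist": [0,0,0],"jaw": 1}
  newtons: 20

```text
time_s: 31.65
tool_pos: [0.439, -0.0893, 0.1869]
tool_rot: [180.0, 0.0, 152.0]
force: [-0.3, 1.1, 1.7]
grip_width: 0.0476
grasp_force: 20.0
```

Emit:
servo_tool:
  plan:
    - {"xyz": [0,0,-1],"twist": [0,0,0],"jaw": 1}
    - {"xyz": [0,0,-3],"twist": [0,0,0],"jaw": 1}
    - {"xyz": [0,0,-5],"twist": [0,0,0],"jaw": 1}
    - {"xyz": [0,0,-7],"twist": [0,0,0],"jaw": 1}
    - {"xyz": [0,0,-8.5],"twist": [0,0,0],"jaw": 1}
    - {"xyz": [0,0,-9.4],"twist": [0,0,0],"jaw": 1}
    - {"xyz": [0,0,-9.4],"twist": [0,0,0],"jaw": 1}
    - {"xyz": [0,0,-9.4],"twist": [0,0,0],"jaw": 1}

```text
time_s: 32.32
tool_pos: [0.4388, -0.0894, 0.2809]
tool_rot: [180.0, 0.0, 152.0]
force: [-0.4, -0.1, -1.4]
grip_width: 0.0477
grasp_force: 20.0
```

```bash
python3 go.py .654 -.216 .28 95.6
```

```text
at [ 0.4388 -0.0894  0.2809] [180.   0. 152.] t 32.3
xyz [-24.9  -1.1   0.1] twist z 56.4
```

Emit:
servo_tool:
  plan:
    - {"xyz": [-1.5,-0.1,0],"twist": [0,0,4],"jaw": 1}
    - {"xyz": [-4,-0.2,0],"twist": [0,0,10],"jaw": 1}
    - {"xyz": [-7,-0.3,0],"twist": [0,0,16],"jaw": 1}
    - {"xyz": [-10,-0.4,0],"twist": [0,0,22],"jaw": 1}
    - {"xyz": [-13,-0.6,0],"twist": [0,0,28],"jaw": 1}
    - {"xyz": [-16,-0.7,0],"twist": [0,0,34],"jaw": 1}
    - {"xyz": [-19,-0.8,0],"twist": [0,0,40],"jaw": 1}
    - {"xyz": [-22,-1,0],"twist": [0,0,46],"jaw": 1}
    - {"xyz": [-24,-1.1,0],"twist": [0,0,52],"jaw": 1}
    - {"xyz": [-24.9,-1.1,0],"twist": [0,0,56.4],"jaw": 1}

```text
time_s: 33.15
tool_pos: [0.6549, -0.2173, 0.2782]
tool_rot: [-179.8, 0.1, 95.3]
force: [-0.6, -0.0, 0.3]
grip_width: 0.0474
grasp_force: 20.0
```

Emit:
servo_tool:
  plan:
    - {"xyz": [0,0,0],"twist": [0,0,0],"jaw": 1}
    - {"xyz": [0,0,0],"twist": [0,0,0],"jaw": 1}
    - {"xyz": [0,0,0],"twist": [0,0,0],"jaw": 1}
    - {"xyz": [0,0,0],"twist": [0,0,0],"jaw": 1}

```text
time_s: 33.48
tool_pos: [0.6529, -0.2154, 0.2802]
tool_rot: [-179.9, -0.1, 95.7]
force: [-1.1, 0.4, -0.5]
grip_width: 0.0477
grasp_force: 20.0
```

```bash
python3 go.py .654 -.216 .1912 95.6
```

```text
at [ 0.6529 -0.2154  0.2802] [-1.799e+02 -1.000e-01  9.570e+01] t 33.5
xyz [-0.1  0.1  8.9] twist z 0.1
```

Emit:
servo_tool:
  plan:
    - {"xyz": [0,0,1.5],"twist": [0,0,0],"jaw": 1}
    - {"xyz": [0,0,3.5],"twist": [0,0,0],"jaw": 1}
    - {"xyz": [0,0,5.5],"twist": [0,0,0],"jaw": 1}
    - {"xyz": [0,0,7],"twist": [0,0,0],"jaw": 1}
    - {"xyz": [0,0,8],"twist": [0,0,0],"jaw": 1}
    - {"xyz": [0,0,8.5],"twist": [0,0,0],"jaw": 1}
    - {"xyz": [0,0,8.8],"twist": [0,0,0],"jaw": 1}
    - {"xyz": [0,0,8.9],"twist": [0,0,0],"jaw": 1}
    - {"xyz": [0,0,8.9],"twist": [0,0,0],"jaw": 1}
    - {"xyz": [0,0,8.9],"twist": [0,0,0],"jaw": 1}

```text
time_s: 34.32
tool_pos: [0.6541, -0.2161, 0.1928]
tool_rot: [179.9, 0.0, 95.6]
force: [-0.2, -0.6, -1.0]
grip_width: 0.0483
grasp_force: 20.0
```

Emit:
servo_tool:
  plan:
    - {"xyz": [0,0,0],"twist": [0,0,0],"jaw": 0.4}
    - {"xyz": [0,0,0],"twist": [0,0,0],"jaw": 0.3}
    - {"xyz": [0,0,0],"twist": [0,0,0],"jaw": 0.25}
    - {"xyz": [0,0,0],"twist": [0,0,0],"jaw": 0.25}
    - {"xyz": [0,0,-2],"twist": [0,0,0],"jaw": 0.25}
    - {"xyz": [0,0,-5],"twist": [0,0,0],"jaw": 0.25}
    - {"xyz": [0,0,-9],"twist": [0,0,0],"jaw": 0}
    - {"xyz": [0,0,-12],"twist": [0,0,0],"jaw": 0}
    - {"xyz": [0,0,-12],"twist": [0,0,0],"jaw": 0}
    - {"xyz": [0,0,-12],"twist": [0,0,0],"jaw": 0}

```text
time_s: 35.15
tool_pos: [0.6542, -0.2164, 0.3146]
tool_rot: [179.7, 0.1, 95.6]
force: [0.7, 0.3, -0.5]
grip_width: 0.0829
grasp_force: 0.0
```

Emit:
servo_tool:
  plan:
    - {"xyz": [-3,-3,0],"twist": [0,0,0],"jaw": 0}
    - {"xyz": [-6,-6,0],"twist": [0,0,0],"jaw": 0}
    - {"xyz": [-9,-9,0],"twist": [0,0,0],"jaw": 0}
    - {"xyz": [-11,-12,0],"twist": [0,0,0],"jaw": 0}
    - {"xyz": [-12,-15,0],"twist": [0,0,0],"jaw": 0}
    - {"xyz": [-12,-16,0],"twist": [0,0,0],"jaw": 0}
    - {"xyz": [-12,-16,0],"twist": [0,0,0],"jaw": 0}
    - {"xyz": [-12,-16,0],"twist": [0,0,0],"jaw": 0}
    - {"xyz": [-12,-16,0],"twist": [0,0,0],"jaw": 0}

```text
time_s: 35.9
tool_pos: [0.5079, -0.3493, 0.311]
tool_rot: [180.0, -0.1, 95.8]
force: [0.5, 0.4, 0.2]
grip_width: 0.0873
grasp_force: 0.0
```

```bash
python3 - <<'E'
from fit import *
C=cams()
a=cv2.resize(C["top"]["img"][100:230,160:410],(400,208)); b=cv2.resize(C["scene"]["img"][150:360,190:440],(400,336))
cv2.imwrite("pics/c8.png",np.vstack([a,b])[...,::-1])
E
```

```text
(no output)
```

View pics/c8.png

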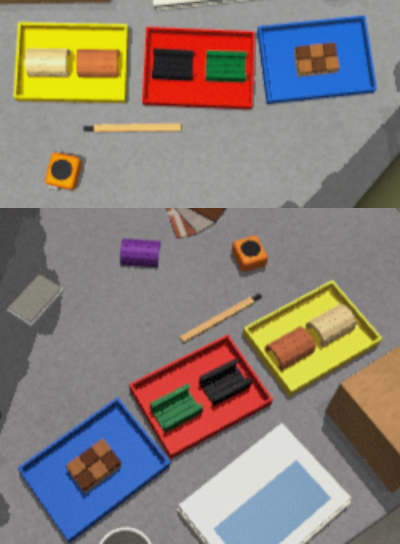

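All five samples are flat in the right trays, clear of the rims and of each other. The tape is in place and the arm is clear.

```bash
python3 -c "from cell import env; print(env.sign_off())"
```

```text
the job is handed in; nothing more can be done
None
```

I handed the job in at about 36 s: both tiles are flat in the yellow tray, both panels in the red and the shake in the blue, with the tape measure left where it was; sign-off returned no verdict.

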